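# Change over the pin pot under the bench magnifier

## Robot

A 6-joint arm with a two-finger parallel gripper is mounted at the origin on the work surface. World frame = base frame: x ahead of the robot, y to its left, z up, the work surface at z = 0. Lengths are in m, angles in rad, forces in N, time in s.
With the tool pointing down it reaches from about 0.375 to 0.975 m from the base axis. Payload 3.8 kg.
Tool frame: the origin (TCP) lies midway between the tips of the shut fingers; the grasp point (between the pads) lies 19 mm behind it (bot.grip_depth is the z of the grasp point in the tool frame, in m); z points along the fingers, y is the line along which they close (so a half turn about z gives the same grasp; the last joint's range is limited). The gripper opens to 88 mm and grips with 3 to 60 N. Pads are 18 mm wide; open, the fingers measure 123 mm over their backs; the gripper's body (75 mm by 187 mm) begins 45 mm behind the grasp point.
Start: joints at [1.296, 0.264, 1.604, -0, 1.274, -0.037], TCP at [0.159, 0.656, 0.239] pointing down, gripper open.
Joint ranges: [-2.63, 2.63], [-0.94, 2.18], [0.31, 2.57], [-1.31, 4.45], [0, 2.66], [-2.55, 2.55]. Speed limits (rad/s): [2.57, 2.57, 3.14, 3.14, 3.14, 3.14].

## Interface

Orientations are given as a rotation vector (axis times angle).
In Python, from cell import status, cams, bot, boxes_of, mark_of gives the robot as it stands. The module is installed in compiled form; this text tells all that it offers.
- The arm moves only by the tool drive_tool, never from a script. Its argument "increments" is a list of rows, each a list of 3 entries, a list of its own where there are three numbers: the turn, a rotation vector about the tool's x, y, z in rad, then the shift along the tool's x, y, z in mm, then the closure, from 0 (fully open) to 1 (shut). A call has 1 to 8 rows; each row is the pose to reach, as a shift and turn from the pose commanded when the call began, along the tool's axes at that moment; what a row does not reach only later rows make up. A row lasts 1/10 s, in which the tool goes at most 50 mm and 8.59 degrees, less where a joint would pass 70% of its speed; a pose out of reach is approached as far as the arm can. A call with a gripper value outside its range is refused whole. The fingers move at their own pace and stop on an object; "newtons" is the grip in N (left out, the last holds). Time passes only in rows, so rows that repeat a pose let the fingers close. It gives the time, the measured TCP pose, the force, the opening and the grip force at its end, in the units of the state.
- status.state(): the state, without advancing time (a new reading comes with each control period).
- cams.capture(name): name is "scene" or "top"; returns a dict with "pixels" (480x640x3 uint8, red, green, blue), "range_z" (480x640 float32, m along the optical axis (not along the pixel's ray), 0 where there is no reading), "K" (3x3 intrinsics, pixels), "world_from_camera" (4x4, takes a point from camera to world coordinates). Camera axes: x right, y down, z forward; pixel columns grow to the right and rows downward; lengths in m; the calibration is good to about 2 mm. A picture is of the moment at which its call begins.
- bot.finish_job(): hands the job in; it is judged then, once.
Trained networks look in a picture, given as the dict that the camera call returned (one of the last four; its "shot" number tells which), for a name from the list of things; names that differ only in an ending like _2 or _b are one class to them, and where a whole thing is asked for, a point or a joint stands for the part that bears it (a point fixed in the world has none). Each returns a list of dicts, best first, with "score" (0 to 1); they miss things now and then, are a little off and sometimes report something else, mostly with a low value. They report only what shows in the picture. A call takes as long as a camera call.
- boxes_of(picture, thing): "extent" ([left, top, right, bottom] in pixels, round what is visible of it).
- mark_of(picture, thing): "at" ([column, row] in pixels: a listed point, or the origin of a listed thing).
The state is a dict: "time_s": time; "joint_positions": joint angles; "joint_velocities": joint speeds; "joint_efforts": joint torques, N m; "position": TCP position; "tcp_rot": TCP orientation; "wrist_force": force on the tool from outside, world axes, zero at the start; "wrist_torque": the same for the moment, N m; "gripper_width": opening from 0.0 (shut) to 1.0 (fully open); "finger_force": force on a finger pad.
Only numpy, scipy, OpenCV 4.12 (cv2) and the standard library are available. Lean on these libraries where they do the work, as an engineer would, in place of code of your own. Each camera call takes 0.05 s, during which the arm holds its last target. There are 200 camera calls.

## Task

Press the green cap, which was left open, shut until it clicks; then flick the red cap fully open, tipped well back past upright. Last, swing the bench magnifier round so that its lens is centred over the open red pot and stays there. Handle the pots and caps gently, keep the white pot shut, and leave the padlock, lock cylinder and carton where they lie.

Things in the scene. Friction and masses are not known exactly. Their poses are not given: they have to be found in the camera images.
- station: Dark base board 280 x 250 x 12 mm with a grey rack block (76 x 205 mm, top 52 mm above the bench) and the magnifier post (20 mm diameter, top at 185 mm). Origin on the bench under the post axis; z up; -x points over the rack's middle. The pots stand on an arc of 180 mm radius about the post, at magnifier angles -0.39, 0 and 0.39 rad, colours in any order, each turned up to 0.15 rad.
- pot_green: Clear pot of brass pins with a green flip cap, left open: 39 mm diameter, rim at z = 90 mm, clamped in the rack. Origin: centre of its underside, 12 mm above the bench; z up; x horizontal, from the cap's lip to its hinge (away from the robot). Shut cap: 42 mm disc, 6 mm thick, on the rim, its 31 mm plug 10 mm deep in the mouth. A push over 80 N or a grip over 40 N damages it.
- pot_red: Clear pot of brass pins with a red flip cap: 39 mm diameter, rim at z = 90 mm, clamped in the rack. Origin: centre of its underside, 12 mm above the bench; z up; x horizontal, from the cap's lip to its hinge (away from the robot). Shut cap: 42 mm disc, 6 mm thick, on the rim, its 31 mm plug 10 mm deep in the mouth. A push over 80 N or a grip over 40 N damages it.
- pot_white: Clear pot of brass pins with a white flip cap, shut, to be left alone: 39 mm diameter, rim at z = 90 mm, clamped in the rack. Origin: centre of its underside, 12 mm above the bench; z up; x horizontal, from the cap's lip to its hinge (away from the robot). Shut cap: 42 mm disc, 6 mm thick, on the rim, its 31 mm plug 10 mm deep in the mouth. A push over 80 N or a grip over 40 N damages it.
- cap_green (a joint): Hinge angle of the green cap: 0 = shut, 2.1 = laid right back. Starts open, at 1.7 to 2.05. Hinge line: along the pot's y axis at its x = 22, z = 90 mm. Below 0.44 rad a snap resists: about 6 N up on the lip opens it, 6 N on the lip's end along its arc (or 10 N on the disc's front half) clicks it shut; let go sooner it springs back to 0.44. Above that only light friction holds it.
- cap_red (a joint): Hinge angle of the red cap: 0 = shut, 2.1 = laid right back. Starts shut. Hinge line: along the pot's y axis at its x = 22, z = 90 mm. Below 0.44 rad a snap resists: about 6 N up on the lip opens it, 6 N on the lip's end along its arc (or 10 N on the disc's front half) clicks it shut; let go sooner it springs back to 0.44. Above that only light friction holds it.
- cap_white (a joint): Hinge angle of the white cap: 0 = shut, 2.1 = laid right back. Starts shut and stays so. Hinge line: along the pot's y axis at its x = 22, z = 90 mm. Below 0.44 rad a snap resists: about 6 N up on the lip opens it, 6 N on the lip's end along its arc (or 10 N on the disc's front half) clicks it shut; let go sooner it springs back to 0.44. Above that only light friction holds it.
- lip_green (a point): Middle of the green cap's thumb lip (18 mm wide and long, 4 mm thick), 47 mm from the hinge line. Shut, the lip runs from the disc's edge towards the pot's -x, rising at 57 degrees; this point is then at x = -24, z = 100 mm and the lip's end at x = -29, z = 107 mm in the pot's frame.
- lip_red (a point): Middle of the red cap's thumb lip (18 mm wide and long, 4 mm thick), 47 mm from the hinge line. Shut, the lip runs from the disc's edge towards the pot's -x, rising at 57 degrees; this point is then at x = -24, z = 100 mm and the lip's end at x = -29, z = 107 mm in the pot's frame.
- magnifier (a joint): Angle of the magnifier arm about the vertical post: 0 = lens along the station's -x, over the middle pot; grows as the lens swings to the station's +y (robot's left). Range -0.9 to 1.9, starts at 1.5 to 1.75. Stiff: about 5 N at the knob moves it, and it stays where left.
- lens_centre (a point): Centre of the round clear lens, 180 mm from the post axis, 191 mm above the bench; white frame of 80 mm outer diameter, 14 mm thick.
- magnifier_knob (a point): Point on the axis of the black upright knob to grip from above: 14 mm diameter, standing on the white arm 65 mm from the post axis, from 196 to 230 mm above the bench; this point is 218 mm above the bench.
- padlock: Bystander: brass padlock lying flat, 50 x 50 x 22 mm body with a steel shackle. Origin under the middle of the body.
- lock_cylinder: Bystander: brass lock cylinder 66 x 17 x 28 mm. Origin under its middle.
- carton: Bystander: small white carton with a blue band, 100 x 65 x 45 mm. Origin under its middle.

How it is judged:
By the outcome, as a careful person would: the job done as asked, in the order asked, and still so for the second after the job is handed in, with the robot touching nothing.
It also fails if it takes over 69 s, if anything falls off the work surface, if the arm or the gripper's body presses on something with over 40 N, if the wrist force passes 120 N, or if a joint passes its speed limit or range.

## Working session

There is one attempt and no reset: what is moved stays moved. The work goes in short steps, Python scripts to look and compute and a tool call to move; the robot and the scene stay as the last step left them, time stands still between calls to the robot, and variables do not carry over. Pictures are saved under pics/ and viewed, at most 10 in all, crops included, and the job is handed in when it is done.

Besides the shell and the picture viewer there is one more tool, called after "Call:" by a JSON object that holds its "name" and its "arguments", one argument or row to a line. drive_tool: Moves the arm, as the interface text tells. Its arguments: {"type":"object","properties":{"increments":{"type":"array"},"newtons":{"type":"number"}},"required":["increments"]}

```bash
mkdir -p pics; cat > h.py <<'E'
import numpy as np, cv2
from scipy.spatial.transform import Rotation as R
from cell import status, cams, bot, boxes_of, mark_of
def ray(p,uv):
    K=p["K"];T=np.array(p["world_from_camera"]);d=T[:3,:3]@np.linalg.solve(K,[uv[0],uv[1],1.]);return T[:3,3],d
def at_z(p,uv,z):
    o,d=ray(p,uv);return o+d*(z-o[2])/d[2]
def at_depth(p,uv):
    u,v=map(int,np.round(uv));w=p["range_z"][max(v-2,0):v+3,max(u-2,0):u+3];w=w[w>0]
    o,d=ray(p,uv);return o+d*np.median(w) if len(w) else None
def save(p,n): cv2.imwrite(f"pics/{n}.png",p["pixels"][:,:,::-1])
E
cat > look.py <<'E'
from h import *
np.set_printoptions(precision=4,suppress=True)
import sys
tag=sys.argv[1]
for c in ("scene","top"):
    p=cams.capture(c);save(p,f"{c}{tag}")
    print(c,np.array(p["world_from_camera"])[:3,3])
    for t in ["station","pot_green","pot_red","pot_white","lip_green","lip_red","lens_centre","magnifier_knob","padlock","lock_cylinder","carton"]:
        for m in mark_of(p,t)[:1]:
            z={"lens_centre":.191,"magnifier_knob":.218,"lip_red":.112,"station":0,"pot_green":.012,"pot_red":.012,"pot_white":.012}.get(t)
            print(t,round(m["score"],2),np.round(m["at"],1),"depth",at_depth(p,m["at"]),"z",at_z(p,m["at"],z) if z is not None else "")
E
python3 look.py 0; python3 -c "from cell import status;print(status.state())"
```

```text
scene [1.1267 0.2539 0.9211]
station 0.77 [272.5 326.1] depth [ 0.7202 -0.0178  0.0205] z [ 0.7109 -0.024   0.    ]
pot_green 0.7 [314.5 253.3] depth [ 0.5524 -0.0031  0.0487] z [ 0.5282 -0.0139  0.012 ]
pot_red 0.59 [249.1 248.8] depth [ 0.5945 -0.1291  0.0507] z [ 0.5708 -0.1461  0.012 ]
pot_white 0.63 [281.  245.1] depth [ 0.5611 -0.0735  0.0507] z [ 0.536  -0.0881  0.012 ]
lip_green 0.57 [306.1 227.6] depth [ 0.561  -0.0156  0.1358] z 
lip_red 0.68 [246.5 212.4] depth [ 0.5515 -0.1502  0.1082] z [ 0.5542 -0.1483  0.112 ]
lens_centre 0.64 [375.9 282.7] depth [0.6624 0.1539 0.1923] z [0.6616 0.1537 0.191 ]
magnifier_knob 0.69 [375.2 284.2] depth [0.6657 0.1538 0.1924] z [0.6819 0.1573 0.218 ]
padlock 0.91 [199.5 195.2] depth [ 0.4858 -0.3153  0.0212] z 
lock_cylinder 0.75 [148.1 250.9] depth [ 0.6573 -0.3406  0.0109] z 
carton 0.83 [491.1 278.8] depth [0.4729 0.3386 0.0447] z 
top [0.2846 0.0163 1.4941]
station 0.96 [339.4 204.8] depth [ 0.6931 -0.023   0.0232] z [ 0.6996 -0.0236  0.    ]
pot_green 0.84 [333.  273.8] depth [ 0.5117 -0.0116  0.0819] z [ 0.523 -0.013  0.012]
pot_red 
[... 714 characters left out ...]
 array([ 1.29613721e+00,  2.63919331e-01,  1.60398556e+00,  1.34650846e-05,
        1.27369888e+00, -3.68985806e-02]), 'joint_velocities': array([-7.02606419e-04, -3.05466091e-04,  1.78175934e-03,  1.41079499e-04,
       -8.90116215e-06, -8.89403778e-04]), 'joint_efforts': array([-1.21614594e-03, -5.02071798e+01, -3.57256472e+01,  7.25728297e-02,
        1.84067484e-02, -1.79872433e-05]), 'position': array([0.15897784, 0.65601402, 0.23870049]), 'tcp_rot': array([-3.7259875e-01, -3.1194044e+00,  1.4112629e-05]), 'wrist_force': array([-0.09047998,  0.13206597, -0.18074263]), 'wrist_torque': array([ 0.01726548,  0.02016715, -0.00888595]), 'finger_force': 0.0, 'gripper_width': 1.001814331936282}
```

View pics/scene0.png

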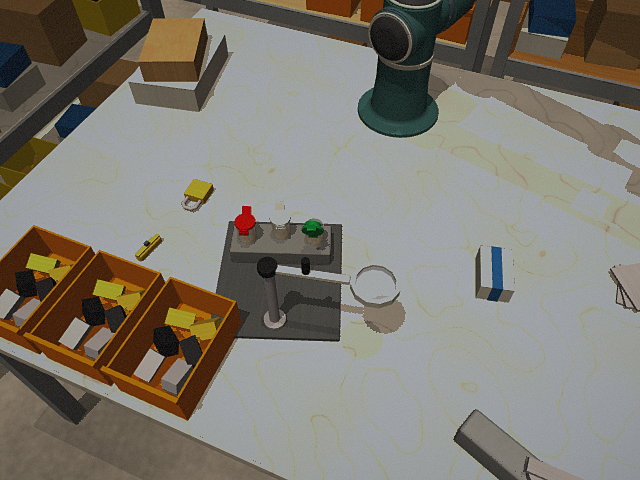

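View pics/top0.png

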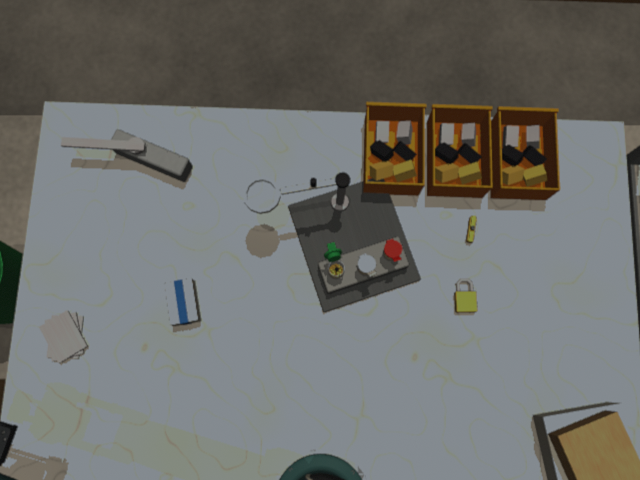

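Scene view: green open at (313,228), white (281,222), red shut (245,220), post base (272,322), knob (306,265), lens (375,283). The top view agrees: green mouth (337,270), white (367,266), red (393,250), post top (343,180). Next I fit the station to the point clouds.

```bash
cat > fit.py <<'E'
from h import *
np.set_printoptions(precision=4,suppress=True)
for c in ("scene","top"):
    p=cams.capture(c);K=p["K"];T=np.array(p["world_from_camera"]);z=p["range_z"]
    v,u=np.mgrid[:480,:640];P=np.stack([(u-K[0,2])/K[0,0]*z,(v-K[1,2])/K[1,1]*z,z],-1)@T[:3,:3].T+T[:3,3]
    rgb=p["pixels"].astype(int);r,g,b=rgb[...,0],rgb[...,1],rgb[...,2]
    X,Y,Z=P[...,0],P[...,1],P[...,2]
    reg=(z>0)&(X>.42)&(X<.85)&(Y>-.25)&(Y<.25)
    def st(n,m):
        q=P[m];print(c,n,len(q),"mean",q.mean(0),"lo",q.min(0),"hi",q.max(0),"zmed",np.median(q[:,2])) if len(q) else print(c,n,0)
    st("bench",reg&(abs(Z)<.006));
    rack=reg&(abs(Z-.052)<.005)&(X<.64)
    st("rack",rack);print(cv2.minAreaRect((P[rack][:,:2]*1000).astype(np.float32)))
    board=reg&(abs(Z-.012)<.006)&(r<110);print("board",cv2.minAreaRect((P[board][:,:2]*1000).astype(np.float32)))
    red=reg&(r>90)&(r>2.2*g)&(r>2.2*b)&(X<.64)
    st("red",red);st("reddisc",red&(Z<.1115));st("redlip",red&(Z>.1125))
    gr=reg&(g>50)&(g>1.8*r)&(g>1.4*b);st("green",gr)
    st("green hi",gr&(Z>.13))
    st("white",reg&(abs(Z-.108)<.004)&~red&~gr&(r>110))
    st("posttop",reg&(Z>.175)&(r<90)&(Y<.0))
    st("knob",reg&(Z>.2)&(r<90)&(Y>0.0))
    st("lens",reg&(Z>.18)&(Y>.10))
E
python3 fit.py
```

```text
scene bench 26298 mean [ 0.6777  0.081  -0.0006] lo [ 0.42  -0.25  -0.006] hi [0.85  0.25  0.006] zmed -0.0006184827624053368
scene rack 1907 mean [ 0.554  -0.0761  0.0509] lo [ 0.4762 -0.1853  0.047 ] hi [0.6151 0.0254 0.057 ] zmed 0.05087492237520719
((545.7594604492188, -80.9184341430664), (77.74864959716797, 204.31387329101562), 19.74502182006836)
board ((661.6674194335938, -95.83757019042969), (363.0589904785156, 358.7309875488281), 20.540637969970703)
scene red 380 mean [ 0.5702 -0.1452  0.1067] lo [ 0.5211 -0.2091  0.012 ] hi [ 0.5969 -0.1241  0.1211] zmed 0.10687584600642475
scene reddisc 335 mean [ 0.5733 -0.1441  0.1055] lo [ 0.5211 -0.2091  0.012 ] hi [ 0.5969 -0.1241  0.1114] zmed 0.10655860389568095
scene redlip 36 mean [ 0.5466 -0.1525  0.1164] lo [ 0.5411 -0.162   0.1126] hi [ 0.5552 -0.1444  0.1211] zmed 0.11611924808001728
scene green 148 mean [ 0.5552 -0.0056  0.1396] lo [ 0.5381 -0.0252  0.0907] hi [0.5735 0.0125 0.1506] zmed 0.13919143967121522
scene green hi 139 mean [ 0.5557 -0.0057  0.1408] lo [ 0.5391 -0.0252  0.1303] hi [0.5735 0.0101 0.1506] zmed 0.139541246
[... 1390 characters left out ...]
 lo [ 0.5363 -0.0245  0.0093] hi [0.5941 0.0088 0.1553] zmed 0.14092471767330883
top green hi 158 mean [ 0.5542 -0.0067  0.1414] lo [ 0.5363 -0.0245  0.1305] hi [0.5721 0.0088 0.1553] zmed 0.14115413246841202
top white 235 mean [ 0.5375 -0.0899  0.1082] lo [ 0.5123 -0.1639  0.1041] hi [ 0.5937 -0.0331  0.112 ] zmed 0.108270113366844
top posttop 191 mean [ 0.701  -0.0226  0.2001] lo [ 0.6856 -0.0376  0.1836] hi [ 0.7204 -0.0068  0.2064] zmed 0.20082344165214328
top knob 52 mean [0.6866 0.04   0.223 ] lo [0.6819 0.0339 0.2039] hi [0.6934 0.047  0.2344] zmed 0.22608976842017292
top lens 1144 mean [0.6639 0.1507 0.1946] lo [0.6223 0.1007 0.1832] hi [0.7048 0.1922 0.2059] zmed 0.19441398769774865
```

```bash
cat > go.py <<'E'
# go.py yaw_deg  x,y,z  [x,y,z ...] : turn+shift (tool axes) from the present pose, tool down, tool x at yaw
from h import *
import sys
s=status.state();R0=R.from_rotvec(s["tcp_rot"]);a=np.radians(float(sys.argv[1]));c,n=np.cos(a),np.sin(a)
Rt=R.from_matrix([[c,n,0],[n,-c,0],[0,0,-1]])
print("t",round(s["time_s"],2),"pos",s["position"].round(4),"F",s["wrist_force"].round(1),"w",round(s["gripper_width"],3),"turn",(R0.inv()*Rt).as_rotvec().round(3))
for q in sys.argv[2:]: print(q,"shift",(R0.inv().apply(np.array(eval(q))-s["position"])*1000).round(1))
E
python3 go.py 18 .5925,.007,.239
```

```text
t 1.3 pos [0.159  0.656  0.2387] F [-1.4 -0.5  0.8] w 0.998 turn [-0.   -0.    2.59]
.5925,.007,.239 shift [-5.742e+02 -5.286e+02 -3.000e-01]
```

Call:
{"name": "drive_tool", "arguments": {
  "increments": [
    [[0,0,2.59],[-574,-529,0],1],
    [[0,0,2.59],[-574,-529,0],1],
    [[0,0,2.59],[-574,-529,0],1],
    [[0,0,2.59],[-574,-529,0],1],
    [[0,0,2.59],[-574,-529,0],1],
    [[0,0,2.59],[-574,-529,0],1],
    [[0,0,2.59],[-574,-529,0],1],
    [[0,0,2.59],[-574,-529,0],1]
  ],
  "newtons": 15
}}

```text
time_s: 2.1
position: [0.3818, 0.3216, 0.2391]
tcp_rot: [2.076, 2.358, 0.002]
wrist_force: [1.1, 0.2, -0.5]
gripper_width: 0.296
finger_force: 0.0
```

```bash
python3 go.py 18 .5925,.007,.239
```

```text
t 2.1 pos [0.3818 0.3216 0.2391] F [ 1.1  0.2 -0.5] w 0.296 turn [ 0.000e+00 -1.000e-03  1.384e+00]
.5925,.007,.239 shift [-3.388e+02  1.691e+02  1.000e-01]
```

Call:
{"name": "drive_tool", "arguments": {
  "increments": [
    [[0,0,1.38],[-338,169,0],1],
    [[0,0,1.38],[-338,169,0],1],
    [[0,0,1.38],[-338,169,0],1],
    [[0,0,1.38],[-338,169,0],1],
    [[0,0,1.38],[-338,169,0],1],
    [[0,0,1.38],[-338,169,0],1],
    [[0,0,1.38],[-338,169,0],1],
    [[0,0,1.38],[-338,169,0],1]
  ]
}}

```text
time_s: 2.9
position: [0.5951, 0.0073, 0.2389]
tcp_rot: [3.045, 0.77, 0.001]
wrist_force: [-0.5, 0.9, -0.1]
gripper_width: 0.01
finger_force: 0.0
```

```bash
python3 go.py 18 .5925,.007,.239
```

```text
t 2.9 pos [0.5951 0.0073 0.2389] F [-0.5  0.9 -0.1] w 0.01 turn [ 0.001 -0.001  0.181]
.5925,.007,.239 shift [-2.4 -1.  -0.1]
```

Call:
{"name": "drive_tool", "arguments": {
  "increments": [
    [[0,0,0.18],[-1,0,0],1],
    [[0,0,0.18],[-1,0,20],1],
    [[0,0,0.18],[-1,0,50],1],
    [[0,0,0.18],[-1,0,80],1],
    [[0,0,0.18],[-1,0,105],1],
    [[0,0,0.18],[-1,0,114],1],
    [[0,0,0.18],[-1,0,114],1]
  ]
}}

```text
time_s: 3.6
position: [0.5912, 0.0102, 0.1232]
tcp_rot: [-3.1, -0.506, 0.005]
wrist_force: [0.6, -0.6, -0.6]
gripper_width: 0.005
finger_force: 0.0
```

```bash
cat > shot.py <<'E'
from h import *
import sys
o=[]
for c in ("scene","top"):
    p=cams.capture(c);K=p["K"];T=np.array(p["world_from_camera"])
    q=T[:3,:3].T@(np.array([.56,-.06,.12])-T[:3,3]);u,v=(K@q/q[2])[:2].astype(int)
    a,b=max(v-75,0),max(u-100,0);o.append(cv2.resize(p["pixels"][a:a+150,b:b+200,::-1],(600,450) if len(sys.argv)<3 else (400,300),interpolation=cv2.INTER_CUBIC))
cv2.imwrite(f"pics/{sys.argv[1]}.png",np.hstack([cv2.resize(i,(400,300)) for i in o]))
E
python3 shot.py a; python3 go.py 18 .5925,.007,.125
```

```text
t 3.7 pos [0.5933 0.0102 0.1259] F [-0.1 -0.4  0.9] w 0.007 turn [ 0.001 -0.002  0.01 ]
.5925,.007,.125 shift [-1.8  2.7  0.9]
```

View pics/a.png

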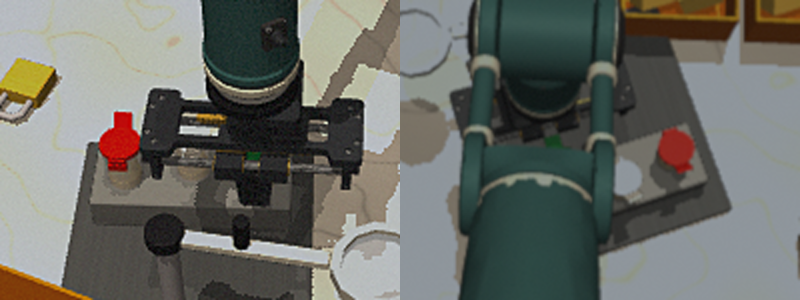

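The fingers are at (245,190) in the left crop, behind the open green cap, with the knob and lens clear. Sweeping toward the robot.

Call:
{"name": "drive_tool", "arguments": {
  "increments": [
    [[0,0,0],[-8,2,0],1],
    [[0,0,0],[-16,3,0],1],
    [[0,0,0],[-24,3,0],1],
    [[0,0,0],[-32,3,0],1],
    [[0,0,0],[-40,3,0],1],
    [[0,0,0],[-48,3,0],1],
    [[0,0,0],[-56,3,0],1],
    [[0,0,0],[-62,3,0],1]
  ]
}}

```text
time_s: 4.5
position: [0.5337, -0.0126, 0.1245]
tcp_rot: [-3.1, -0.506, 0.001]
wrist_force: [1.2, 0.3, 0.6]
gripper_width: 0.004
finger_force: 0.2
```

```bash
python3 go.py 18 .518,-.017,.125; python3 shot.py b
```

```text
t 4.5 pos [ 0.5337 -0.0126  0.1245] F [1.2 0.3 0.6] w 0.004 turn [-0.    0.    0.01]
.518,-.017,.125 shift [-16.3  -0.8  -0.5]
```

View pics/b.png

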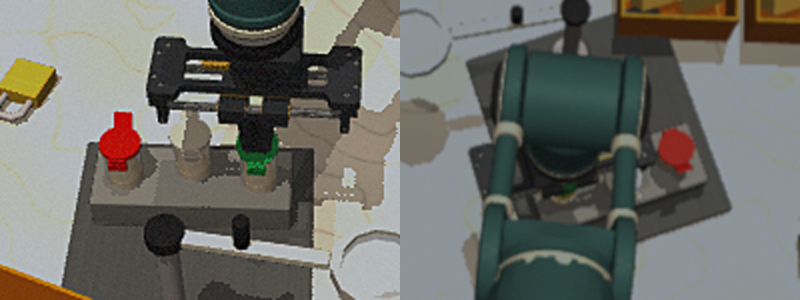

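The green cap has swung forward under the fingertips, at (257,150) left. Pressing down over the front half of the disc.

Call:
{"name": "drive_tool", "arguments": {
  "increments": [
    [[0,0,0],[-7,0,2],1],
    [[0,0,0],[-14,0,4],1],
    [[0,0,0],[-16,0,8],1],
    [[0,0,0],[-16,0,11],1],
    [[0,0,0],[-16,0,13],1],
    [[0,0,0],[-16,0,15],1],
    [[0,0,0],[-16,0,16],1]
  ]
}}

```text
time_s: 5.3
position: [0.5189, -0.0175, 0.1083]
tcp_rot: [-3.1, -0.506, 0.003]
wrist_force: [-3.3, -0.9, 7.0]
gripper_width: 0.008
finger_force: 3.2
```

```bash
python3 go.py 18 .518,-.017,.107
```

```text
t 5.3 pos [ 0.5189 -0.0175  0.1083] F [-3.3 -0.9  7. ] w 0.008 turn [-0.001  0.002  0.01 ]
.518,-.017,.107 shift [-0.7 -0.7  1.3]
```

Call:
{"name": "drive_tool", "arguments": {
  "increments": [
    [[0,0,0],[0,0,1],1],
    [[0,0,0],[0,0,2],1],
    [[0,0,0],[0,0,3],1],
    [[0,0,0],[0,0,3],1]
  ]
}}

```text
time_s: 5.7
position: [0.519, -0.0174, 0.108]
tcp_rot: [-3.1, -0.507, 0.003]
wrist_force: [-9.6, 0.5, 18.3]
gripper_width: 0.001
finger_force: 9.1
```

Call:
{"name": "drive_tool", "arguments": {
  "increments": [
    [[0,0,0],[0,0,-15],1],
    [[0,0,0],[0,0,-50],1],
    [[0,0,0],[0,0,-62],1],
    [[0,0,0],[0,0,-62],1]
  ]
}}

```text
time_s: 6.1
position: [0.5217, -0.0176, 0.1703]
tcp_rot: [3.099, 0.506, 0.009]
wrist_force: [0.2, 0.2, -0.4]
gripper_width: 0.006
finger_force: 0.0
```

```bash
python3 go.py 19 .5464,-.1525,.17
```

```text
t 6.1 pos [ 0.5217 -0.0176  0.1703] F [ 0.2  0.2 -0.4] w 0.006 turn [ 0.002 -0.005 -0.008]
.5464,-.1525,.17 shift [-19.5 135.7   0.5]
```

Call:
{"name": "drive_tool", "arguments": {
  "increments": [
    [[0,0,-0.01],[-10,45,0],0.6],
    [[0,0,-0.01],[-15,90,0],0.6],
    [[0,0,-0.01],[-19,136,0],0.6],
    [[0,0,-0.01],[-19,136,0],0.6],
    [[0,0,-0.01],[-19,136,0],0.6]
  ]
}}

```text
time_s: 6.6
position: [0.5438, -0.1529, 0.1659]
tcp_rot: [-3.097, -0.518, 0.004]
wrist_force: [0.1, 0.1, -0.5]
gripper_width: 0.397
finger_force: 0.0
```

```bash
python3 go.py 19 .5464,-.1525,.17;python3 shot.py c
```

```text
t 6.6 pos [ 0.5438 -0.1529  0.1659] F [ 0.1  0.1 -0.5] w 0.397 turn [-0.002  0.002 -0.   ]
.5464,-.1525,.17 shift [ 2.6  0.4 -4.1]
```

View pics/c.png

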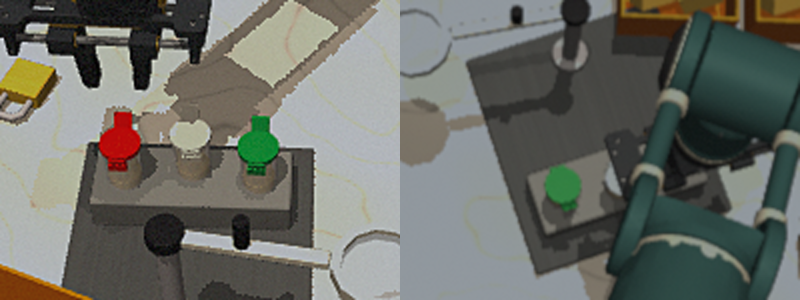

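The green cap at (258,147) now lies flat like the red (120,147) and white (190,135) caps. I'll check its height, then descend on the red lip.

```bash
python3 fit.py 2>&1| egrep "scene (green|red|redlip|white) |top green "; python3 go.py 19 .5464,-.1525,.109
```

```text
scene red 397 mean [ 0.5703 -0.1453  0.1064] lo [ 0.4853 -0.2177 -0.0006] hi [ 0.5972 -0.1242  0.1219] zmed 0.10688502892581064
scene redlip 41 mean [ 0.5469 -0.1526  0.1161] lo [ 0.5405 -0.1614  0.1128] hi [ 0.5528 -0.1443  0.1219] zmed 0.11586853750031456
scene green 385 mean [ 0.5225 -0.0169  0.107 ] lo [ 0.4924 -0.0371  0.091 ] hi [0.5486 0.0036 0.1211] zmed 0.10704197943969318
scene green hi 0
scene white 260 mean [ 0.536  -0.0844  0.107 ] lo [ 0.5046 -0.1649  0.104 ] hi [0.577  0.0015 0.112 ] zmed 0.10701818156285253
top green 273 mean [ 0.5206 -0.0176  0.1082] lo [ 0.494  -0.0356  0.0566] hi [0.5445 0.001  0.1238] zmed 0.10858891006447213
top green hi 0
t 6.8 pos [ 0.5441 -0.151   0.167 ] F [0.1 0.5 0.4] w 0.398 turn [-0.001  0.001  0.004]
.5464,-.1525,.109 shift [ 1.8  2.2 57.9]
```

Call:
{"name": "drive_tool", "arguments": {
  "increments": [
    [[0,0,0],[1,1,25],0.62],
    [[0,0,0],[1,1,45],0.62],
    [[0,0,0],[1,1,54],0.62],
    [[0,0,0],[1,1,57],0.62],
    [[0,0,0],[1,1,57],1],
    [[0,0,0],[1,1,57],1],
    [[0,0,0],[1,1,57],1],
    [[0,0,0],[1,1,57],1]
  ],
  "newtons": 20
}}

```text
time_s: 7.6
position: [0.5467, -0.153, 0.1118]
tcp_rot: [3.098, 0.522, 0.003]
wrist_force: [-0.3, 1.3, 2.3]
gripper_width: 0.191
finger_force: 20.0
```

```bash
python3 go.py 19 .5464,-.1525,.110
```

```text
t 7.6 pos [ 0.5467 -0.153   0.1118] F [-0.3  1.3  2.3] w 0.191 turn [ 0.    -0.002  0.002]
.5464,-.1525,.110 shift [-0.2 -0.5  1.8]
```

Call:
{"name": "drive_tool", "arguments": {
  "increments": [
    [[0,0,0],[1,0,-4],1],
    [[0,0,0],[3,0,-7],1],
    [[0,0,0],[6,0,-14],1],
    [[0,0,0],[11,0,-20],1],
    [[0,0,0],[16,0,-25],1],
    [[0,0,0],[22,0,-30],1],
    [[0,0,0],[29,0,-33],1],
    [[0,0,0],[29,0,-33],1]
  ]
}}

```text
time_s: 8.4
position: [0.5747, -0.1434, 0.145]
tcp_rot: [3.097, 0.523, 0.002]
wrist_force: [-1.7, -1.1, 5.0]
gripper_width: 0.193
finger_force: 20.0
```

```bash
python3 go.py 19 .5464,-.1525,.110;python3 shot.py d
```

```text
t 8.4 pos [ 0.5747 -0.1434  0.145 ] F [-1.7 -1.1  5. ] w 0.193 turn [ 0.001 -0.001  0.003]
.5464,-.1525,.110 shift [-29.8  -0.7  35. ]
```

View pics/d.png

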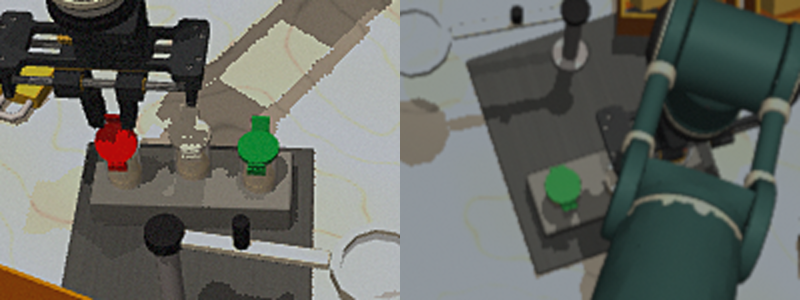

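The red cap is raised at (117,145) and still gripped. Continuing the arc.

Call:
{"name": "drive_tool", "arguments": {
  "increments": [
    [[0,0,0],[7,0,-3],1],
    [[0,0,0],[15,0,-4],1],
    [[0,0,0],[25,0,-5],1],
    [[0,0,0],[35,0,-4],1],
    [[0,0,0],[44,0,-1],1],
    [[0,0,0],[50,0,2],1],
    [[0,0,0],[50,0,2],1]
  ]
}}

```text
time_s: 9.2
position: [0.6216, -0.1273, 0.141]
tcp_rot: [3.097, 0.523, 0.0]
wrist_force: [-0.9, -5.2, 0.2]
gripper_width: 0.196
finger_force: 20.0
```

```bash
python3 go.py 19;python3 shot.py e
```

```text
t 9.2 pos [ 0.6216 -0.1273  0.141 ] F [-0.9 -5.2  0.2] w 0.196 turn [ 0.001 -0.     0.003]
```

View pics/e.png

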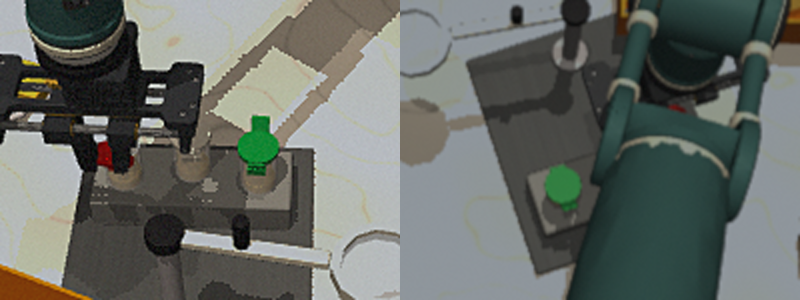

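Gripper is at pot-frame x≈53, z≈129 mm, so the red cap is at about 1.9 rad. Releasing and rising.

Call:
{"name": "drive_tool", "arguments": {
  "increments": [
    [[0,0,0],[0,0,0],0.6],
    [[0,0,0],[0,0,0],0.6],
    [[0,0,0],[0,0,-10],0.6],
    [[0,0,0],[0,0,-50],0.6],
    [[0,0,0],[0,0,-95],0.6],
    [[0,0,0],[0,0,-128],0.6],
    [[0,0,0],[0,0,-128],0.6]
  ]
}}

```text
time_s: 10.0
position: [0.6242, -0.1275, 0.2783]
tcp_rot: [3.094, 0.521, 0.019]
wrist_force: [0.5, 0.8, 0.7]
gripper_width: 0.404
finger_force: 0.0
```

```bash
python3 go.py 60 .6893,.042,.268
```

```text
t 10.0 pos [ 0.6242 -0.1275  0.2783] F [0.5 0.8 0.7] w 0.404 turn [ 0.01  -0.009 -0.713]
.6893,.042,.268 shift [ 117.  -138.8   10.8]
```

Call:
{"name": "drive_tool", "arguments": {
  "increments": [
    [[0,0,-0.71],[117,-139,0],0.6],
    [[0,0,-0.71],[117,-139,0],0.6],
    [[0,0,-0.71],[117,-139,0],0.6],
    [[0,0,-0.71],[117,-139,0],0.6],
    [[0,0,-0.71],[117,-139,0],0.6],
    [[0,0,-0.71],[117,-139,0],0.6],
    [[0,0,-0.71],[117,-139,0],0.6]
  ]
}}

```text
time_s: 10.7
position: [0.6852, 0.0425, 0.2693]
tcp_rot: [-2.725, -1.562, 0.001]
wrist_force: [-0.4, -0.1, -0.2]
gripper_width: 0.399
finger_force: 0.0
```

```bash
python3 go.py 60 .6893,.042,.268; python3 shot.py f; cat > red.py <<'E'
from h import *
np.set_printoptions(precision=4,suppress=True)
for c in ("scene","top"):
    p=cams.capture(c);K=p["K"];T=np.array(p["world_from_camera"]);z=p["range_z"]
    v,u=np.mgrid[:480,:640];P=np.stack([(u-K[0,2])/K[0,0]*z,(v-K[1,2])/K[1,1]*z,z],-1)@T[:3,:3].T+T[:3,3]
    r,g,b=np.moveaxis(p["pixels"].astype(int),2,0);X,Y,Z=np.moveaxis(P,2,0)
    m=(z>0)&(X>.5)&(X<.68)&(Y>-.22)&(Y<-.06)&(r>70)&(r>2*g)&(r>2*b)
    q=(P[m]-[.571,-.144,.012])*1000;a=np.radians(19)
    x=q[:,0]*np.cos(a)+q[:,1]*np.sin(a);print(c,len(q),"pot x",np.percentile(x,[2,50,98]),"z",np.percentile(q[:,2],[2,50,98]))
    for lo in range(90,140,8):
        k=(q[:,2]>=lo)&(q[:,2]<lo+8)
        if k.sum()>3: print(lo,k.sum(),np.median(x[k]).round(1))
    for t in("lens_centre","magnifier_knob","lip_red"):
        for o in mark_of(p,t)[:1]: print(t,round(o["score"],2),at_z(p,o["at"],{"lens_centre":.191,"magnifier_knob":.218,"lip_red":.143}[t]),at_depth(p,o["at"]))
E
python3 red.py
```

```text
t 10.7 pos [0.6852 0.0425 0.2693] F [-0.4 -0.1 -0.2] w 0.399 turn [-0.001  0.    -0.006]
.6893,.042,.268 shift [1.6 3.8 1.3]
scene 83 pot x [-8.5983 42.0041 55.9898] z [ 50.795  129.7263 135.0005]
90 4 29.7
114 12 32.9
122 16 38.5
130 39 51.5
lens_centre 0.89 [0.666  0.1542 0.191 ] [0.6669 0.1544 0.1923]
magnifier_knob 0.66 [0.6878 0.0462 0.218 ] [0.6908 0.0476 0.2228]
lip_red 0.65 [ 0.618  -0.1258  0.143 ] [ 0.6193 -0.1249  0.145 ]
top 239 pot x [17.0248 31.9    53.6618] z [ 99.1774 124.5996 136.3693]
98 12 17.6
106 30 21.0
114 53 26.9
122 86 33.5
130 53 45.3
lens_centre 0.63 [0.6608 0.1542 0.191 ] [0.6605 0.1541 0.1922]
magnifier_knob 0.88 [0.6882 0.0357 0.218 ] [0.6443 0.0336 0.357 ]
lip_red 0.7 [ 0.6149 -0.1256  0.143 ] [ 0.6147 -0.1256  0.1435]
```

View pics/f.png

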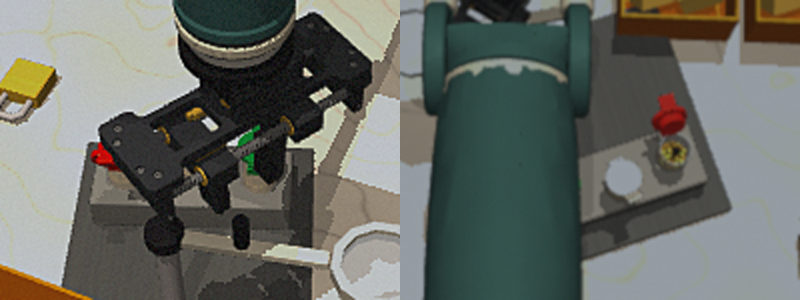

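The red cap at (668,113) right stands at about 1.9 rad with its mouth open. Now gripping the knob.

Call:
{"name": "drive_tool", "arguments": {
  "increments": [
    [[0,0,0],[2,3,30],0.6],
    [[0,0,0],[2,3,55],0.6],
    [[0,0,0],[2,3,65],0.6],
    [[0,0,0],[2,3,67],0.6],
    [[0,0,0],[2,3,67],1],
    [[0,0,0],[2,3,67],1],
    [[0,0,0],[2,3,67],1],
    [[0,0,0],[2,3,67],1]
  ],
  "newtons": 30
}}

```text
time_s: 12.0
position: [0.6894, 0.0434, 0.2045]
tcp_rot: [-2.723, -1.566, -0.002]
wrist_force: [-3.2, 1.0, 3.6]
gripper_width: 0.149
finger_force: 30.0
```

```bash
cat > arc.py <<'E'
# rows for swinging the knob by total deg (world ccw) about the post in 8 rows from present pose
from h import *
import sys
s=status.state();R0=R.from_rotvec(s["tcp_rot"]);p=s["position"];c=np.array([.704,-.0222])
d=p[:2]-c;print("t",s["time_s"],"pos",p.round(4),"r",np.linalg.norm(d).round(4),"dir",np.degrees(np.arctan2(d[1],d[0])).round(2),"F",s["wrist_force"].round(1),"w",round(s["gripper_width"],3))
N=int(sys.argv[2])
for i in range(1,N+1):
    a=float(sys.argv[1])*i/N;e=.065/np.linalg.norm(d)*d if len(sys.argv)<4 else d
    q=c+R.from_euler('z',a,degrees=True).as_matrix()[:2,:2]@e
    print(round(-np.radians(a),3),(R0.inv().apply([*(q-p[:2]),0])*1000).round(1))
E
python3 arc.py 40 8 k
```

```text
t 12.0 pos [0.6894 0.0434 0.2045] r 0.0672 dir 102.53 F [-3.2  1.   3.6] w 0.149
-0.087 [-4.2 -4.1 -0. ]
-0.175 [-8.7 -7.9 -0. ]
-0.262 [-13.5 -11.2  -0. ]
-0.349 [-18.6 -14.1  -0. ]
-0.436 [-23.9 -16.6  -0. ]
-0.524 [-29.4 -18.6  -0.1]
-0.611 [-35.1 -20.1  -0.1]
-0.698 [-40.8 -21.1  -0.1]
```

Call:
{"name": "drive_tool", "arguments": {
  "increments": [
    [[0,0,-0.09],[-4,-4,0],1],
    [[0,0,-0.17],[-8.5,-8,0],1],
    [[0,0,-0.26],[-13.5,-11,0],1],
    [[0,0,-0.35],[-18.5,-14,0],1],
    [[0,0,-0.44],[-24,-16.5,0],1],
    [[0,0,-0.52],[-29.5,-18.5,0],1],
    [[0,0,-0.61],[-35,-20,0],1],
    [[0,0,-0.7],[-41,-21,0],1]
  ]
}}

```text
time_s: 12.8
position: [0.6507, 0.0207, 0.2045]
tcp_rot: [-2.016, -2.408, -0.008]
wrist_force: [-2.5, 8.0, 5.0]
gripper_width: 0.148
finger_force: 30.0
```

```bash
python3 arc.py 40 8 k; python3 red.py | grep -E "lens|knob"
```

```text
t 12.8 pos [0.6507 0.0207 0.2045] r 0.0684 dir 141.16 F [-2.5  8.   5. ] w 0.148
-0.087 [-4.1 -4.3 -0. ]
-0.175 [-8.6 -8.3 -0.1]
-0.262 [-13.4 -11.8  -0.1]
-0.349 [-18.5 -14.9  -0.1]
-0.436 [-23.8 -17.6  -0.2]
-0.524 [-29.4 -19.8  -0.2]
-0.611 [-35.1 -21.5  -0.2]
-0.698 [-40.9 -22.7  -0.2]
lens_centre 0.63 [0.5657 0.0941 0.191 ] [0.5665 0.0943 0.192 ]
magnifier_knob 0.9 [0.648  0.0165 0.218 ] [0.7111 0.0478 0.3106]
lens_centre 0.76 [0.5528 0.0891 0.191 ] [0.4611 0.0642 0.6366]
magnifier_knob 0.63 [ 0.442  -0.2824  0.218 ] [ 0.4663 -0.3286  0.0208]
```

Call:
{"name": "drive_tool", "arguments": {
  "increments": [
    [[0,0,-0.09],[-4,-4,0],1],
    [[0,0,-0.17],[-8.5,-8,0],1],
    [[0,0,-0.26],[-13.5,-11,0],1],
    [[0,0,-0.35],[-18.5,-14,0],1],
    [[0,0,-0.44],[-24,-16.5,0],1],
    [[0,0,-0.52],[-29.5,-18.5,0],1],
    [[0,0,-0.61],[-35,-20,0],1],
    [[0,0,-0.7],[-41,-21,0],1]
  ]
}}

```text
time_s: 14.0
position: [0.635, -0.0242, 0.2045]
tcp_rot: [-1.067, -2.951, -0.003]
wrist_force: [-8.8, 6.5, 8.7]
gripper_width: 0.147
finger_force: 30.0
```

```bash
python3 arc.py 32 8 k; python3 red.py | grep -E "lens|knob"
```

```text
t 14.0 pos [ 0.635  -0.0242  0.2045] r 0.069 dir -178.33 F [-8.8  6.5  8.7] w 0.147
-0.07 [-3.3 -3.5 -0. ]
-0.14 [-6.9 -6.8 -0. ]
-0.209 [-10.6  -9.8  -0.1]
-0.279 [-14.6 -12.5  -0.1]
-0.349 [-18.7 -14.9  -0.1]
-0.419 [-23.  -17.1  -0.1]
-0.489 [-27.5 -18.9  -0.1]
-0.559 [-32.  -20.5  -0.2]
lens_centre 0.89 [ 0.5252 -0.0259  0.191 ] [ 0.5263 -0.0254  0.1923]
magnifier_knob 0.88 [ 0.6333 -0.024   0.218 ] [0.6983 0.0126 0.3107]
lens_centre 0.19 [ 0.4436 -0.2893  0.191 ] [ 0.4643 -0.329   0.0218]
```

Call:
{"name": "drive_tool", "arguments": {
  "increments": [
    [[0,0,-0.08],[-4,-4,0],1],
    [[0,0,-0.16],[-8,-7,0],1],
    [[0,0,-0.25],[-13,-11,0],1],
    [[0,0,-0.33],[-17.5,-14,0],1],
    [[0,0,-0.41],[-22.5,-16.5,0],1],
    [[0,0,-0.5],[-28,-19,0],1],
    [[0,0,-0.58],[-33,-20.5,0],1],
    [[0,0,-0.66],[-38.5,-22,0],1]
  ]
}}

```text
time_s: 15.2
position: [0.6513, -0.0663, 0.2045]
tcp_rot: [-0.053, -3.14, -0.004]
wrist_force: [-5.2, 6.7, 7.5]
gripper_width: 0.147
finger_force: 30.0
```

```bash
python3 arc.py 4 2 k; cat > lens.py <<'E'
from h import *
import sys
np.set_printoptions(precision=4,suppress=True)
for c in ("scene","top"):
    p=cams.capture(c);save(p,c+sys.argv[1]);K=p["K"];T=np.array(p["world_from_camera"]);z=p["range_z"]
    v,u=np.mgrid[:480,:640];P=np.stack([(u-K[0,2])/K[0,0]*z,(v-K[1,2])/K[1,1]*z,z],-1)@T[:3,:3].T+T[:3,3]
    for t,h in(("lens_centre",.191),("pot_red",.012),("pot_red",.102)):
        for o in mark_of(p,t)[:1]: print(c,t,round(o["score"],2),o["at"],at_z(p,o["at"],h))
    rgb=p["pixels"].astype(int);m=(z>0)&(abs(P[...,2]-.193)<.008)&(P[...,0]<.65)&(P[...,0]>.5)&(abs(P[...,1]+.145)<.08)&(rgb.min(2)>90)
    q=P[m]
    if len(q)>20:
        (x,y),r=cv2.minEnclosingCircle((q[:,:2]*1000).astype(np.float32));print(c,"frame",len(q),x,y,r,q.mean(0),q.min(0),q.max(0))
E
python3 lens.py L
```

```text
t 15.2 pos [ 0.6513 -0.0663  0.2045] r 0.0687 dir -140.07 F [-5.2  6.7  7.5] w 0.147
-0.035 [-1.6 -1.8 -0. ]
-0.07 [-3.3 -3.5 -0. ]
scene pot_red 0.76 [250.3, 247.7] [ 0.5673 -0.1451  0.012 ]
scene pot_red 0.76 [250.3, 247.7] [ 0.6227 -0.1056  0.102 ]
scene frame 22 590.8179931640625 -143.46009826660156 40.80290603637695 [ 0.6014 -0.1617  0.1969] [ 0.5779 -0.1822  0.1933] [ 0.608  -0.1048  0.1997]
top lens_centre 0.71 [396.5, 240.0] [ 0.5728 -0.1436  0.191 ]
top frame 299 570.6212158203125 -161.48890686035156 36.799808502197266 [ 0.5693 -0.1717  0.195 ] [ 0.5342 -0.1871  0.1857] [ 0.607  -0.155   0.2009]
```

Call:
{"name": "drive_tool", "arguments": {
  "increments": [
    [[0,0,0],[0,0,0],0.6],
    [[0,0,0],[0,0,0],0.6],
    [[0,0,0],[0,0,-10],0.6],
    [[0,0,0],[0,0,-50],0.6],
    [[0,0,0],[0,0,-66],0.6],
    [[0,0,0],[0,0,-66],0.6]
  ]
}}

```text
time_s: 16.2
position: [0.6547, -0.0683, 0.2734]
tcp_rot: [0.059, 3.133, -0.002]
wrist_force: [0.2, 0.7, 0.6]
gripper_width: 0.395
finger_force: 0.0
```

```bash
python3 go.py 178 .62,.2,.27
```

```text
t 16.2 pos [ 0.6547 -0.0683  0.2734] F [0.2 0.7 0.6] w 0.395 turn [-0.001  0.008 -0.003]
.62,.2,.27 shift [ 44.8 266.8   2.8]
```

Call:
{"name": "drive_tool", "arguments": {
  "increments": [
    [[0,0,0],[45,267,0],0.6],
    [[0,0,0],[45,267,0],0.6],
    [[0,0,0],[45,267,0],0.6],
    [[0,0,0],[45,267,0],0.6],
    [[0,0,0],[45,267,0],0.6],
    [[0,0,0],[45,267,0],0.6],
    [[0,0,0],[45,267,0],0.6],
    [[0,0,0],[45,267,0],0.6]
  ]
}}

```text
time_s: 17.0
position: [0.6168, 0.2006, 0.2673]
tcp_rot: [-0.057, -3.14, 0.002]
wrist_force: [-0.4, -0.6, 0.2]
gripper_width: 0.399
finger_force: 0.0
```

```bash
python3 lens.py M; python3 red.py; python3 fit.py | grep -E "posttop|rack|reddisc|green |white|^\("
```

```text
scene lens_centre 0.8 [237.8, 194.3] [ 0.5776 -0.1441  0.191 ]
scene pot_red 0.56 [251.1, 245.1] [ 0.5605 -0.1467  0.012 ]
scene pot_red 0.56 [251.1, 245.1] [ 0.6166 -0.107   0.102 ]
scene frame 1265 592.101318359375 -124.60009765625 71.2950210571289 [ 0.5778 -0.1414  0.1939] [ 0.5321 -0.1871  0.1854] [ 0.6488 -0.0814  0.2003]
top lens_centre 0.67 [397.9, 242.9] [ 0.5665 -0.1467  0.191 ]
top pot_red 0.46 [388.6, 256.5] [ 0.5706 -0.1468  0.012 ]
top pot_red 0.46 [388.6, 256.5] [ 0.5532 -0.1369  0.102 ]
top frame 1185 595.8116455078125 -120.95435333251953 74.87350463867188 [ 0.5815 -0.1394  0.1948] [ 0.5319 -0.1871  0.1851] [ 0.6497 -0.0678  0.201 ]
scene 188 pot x [20.8952 35.881  55.4319] z [ 78.4974 125.3493 134.2906]
90 12 29.0
98 8 32.8
106 7 35.4
114 20 34.9
122 63 30.7
130 62 48.8
lens_centre 0.91 [ 0.5719 -0.1478  0.191 ] [ 0.5733 -0.1467  0.1928]
magnifier_knob 0.96 [ 0.653  -0.0669  0.218 ] [ 0.6594 -0.0626  0.2274]
top 4 pot x [43.8091 53.2987 54.5052] z [125.8445 133.93   177.701 ]
lens_centre 0.92 [ 0.5647 -0.151   0.191 ] [ 0.5644 -0.1508  0.1924]
magnifier_knob 0.76 [ 0.
[... 748 characters left out ...]
 0.1759] hi [ 0.7201 -0.005   0.2315] zmed 0.1995093891102539
top rack 1442 mean [ 0.5363 -0.0738  0.052 ] lo [ 0.4756 -0.1884  0.047 ] hi [0.5973 0.0241 0.057 ] zmed 0.05209389897160677
((544.4935302734375, -82.59426879882812), (76.71934509277344, 204.0138702392578), 20.769699096679688)
top reddisc 0
top green 277 mean [ 0.5206 -0.0176  0.1082] lo [ 0.4943 -0.0356  0.0592] hi [0.5441 0.001  0.1229] zmed 0.10844937642071684
top green hi 0
top white 211 mean [ 0.5349 -0.0864  0.1078] lo [ 0.5097 -0.1059  0.1041] hi [ 0.5585 -0.0666  0.112 ] zmed 0.10780624162543284
top posttop 257 mean [ 0.6785 -0.0406  0.2041] lo [ 0.5322 -0.1478  0.1813] hi [ 0.7169 -0.0068  0.2342] zmed 0.20139355974902107
```

View pics/topM.png

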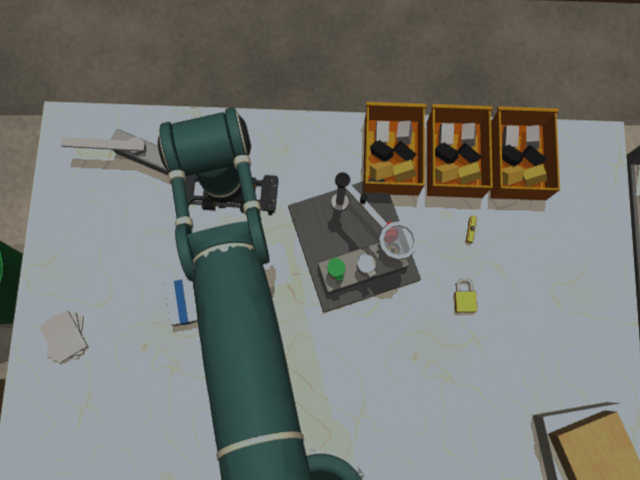

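Top view: the lens ring at (397,240) sits over the red pot, and green (337,268) and white (367,264) are shut. I'll refine with a circle fit.

```bash
cat > ring.py <<'E'
from h import *
from scipy.optimize import least_squares
for c in ("scene","top"):
    p=cams.capture(c);K=p["K"];T=np.array(p["world_from_camera"]);z=p["range_z"]
    v,u=np.mgrid[:480,:640];P=np.stack([(u-K[0,2])/K[0,0]*z,(v-K[1,2])/K[1,1]*z,z],-1)@T[:3,:3].T+T[:3,3]
    def circ(q,r,x0,lo,hi=None,skip=None):
        q=q[:,:2]*1000;x=np.array(x0)*1000.
        for _ in range(6):
            d=q-x;ang=np.arctan2(d[:,1],d[:,0]);rr=np.hypot(*d.T);B=[]
            for a in np.arange(-np.pi,np.pi,np.pi/18):
                if skip is not None and abs((a+.09-skip+np.pi)%(2*np.pi)-np.pi)<.6: continue
                k=(ang>=a)&(ang<a+np.pi/18)&(rr<r+6)
                if k.sum(): B.append(q[k][np.argmax(rr[k])])
            B=np.array(B);f=least_squares(lambda s:np.hypot(B[:,0]-s[0],B[:,1]-s[1])-s[2],[*x,r],loss="soft_l1");x=f.x[:2]
        return f.x.round(1),len(B)
    m=(z>0)&(abs(P[...,2]-.193)<.009)
    print(c,"lens",circ(P[m],40,(.573,-.146),0,skip=np.radians(42)))
    m=(z>0)&(abs(P[...,2]-.1075)<.003)
    print(c,"green",circ(P[m],21,(.522,-.017),0,skip=np.radians(200)),"white",circ(P[m],21,(.535,-.085),0,skip=np.radians(200)))
E
python3 ring.py
```

```text
scene lens (array([ 573. , -145.6,   40.8]), 29)
scene green (array([524.9, -15.7,  20.2]), 30) white (array([536. , -84.9,  20.2]), 30)
top lens (array([ 573.2, -146.6,   40.8]), 29)
top green (array([524.4, -18.2,  19.6]), 30) white (array([535.9, -86.3,  19.7]), 30)
```

```bash
python3 -c "from cell import bot;print(bot.finish_job())"
```

```text
the job is handed in; nothing more can be done
None
```

I've handed the job in: the green cap is clicked shut, the red cap is open at about 1.9 rad, and the magnifier lens is centred over the red pot to within about 1 mm by the camera fit; the white pot was still shut, the bystander items were never touched, and the last clock reading was 17 s.

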